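Move the hanging spatula over the end stop to the notch on the next rail

TASK

Lift the red spatula off the plain metal rail, carry it over that rail's end stop, and hang it on a plain stretch of the blue rail, not straight into the notch. Then slide it along the blue rail, bearing only lightly, until its hook drops into the yellow-marked notch in the top edge, and leave it hanging there by itself. Never force it against either rail, and leave the measuring cup, chopstick rest and steamer lid where they are.

Things in the scene. Friction and masses are not known exactly. Their poses are not given: they have to be found in the camera images.
- rail_a: Plain rail, where the spatula starts: aluminium flat bar on edge, 8 mm thick (x), 36 high, 224 long (y), fixed to two posts behind it (x = +45 mm, y = +-80 mm) by brackets under the bar. Origin on the work surface below mid-bar, y along the bar. Top edge 240 mm above the origin. Black end stops at y = +-115 mm, 6 mm thick, flush with the bar in front, reaching 14 mm behind (+x), rise 16 mm above the top edge.
- rail_b: Stand of the next rail (blue), to either side of the plain one: origin on the work surface midway between its two posts' clamps, in the bar's plane; z up, y along the bar; posts as on the plain rail. They clamp a blue bar with the same section, length, height and end stops, shifted along y by an unreported amount within +-30 mm (it stays put in use).
- rail_b_top (a point): Point of the blue stand, with its axes, 240 mm above its origin, level with the bar's plain top edge (which yields 1 mm per 5 N on rubber bushes). In the bar's own middle, so anywhere from y = -30 to +30 mm of this point, the top edge has a square notch 22 mm long (y), 8 mm deep, marked yellow; the rest of the edge is level. The bar's end stops lie 115 mm either side of the notch.
- spatula: Red spatula, one rigid piece, about 0.12 kg, hung by a hook open downward. Origin: middle of the slot's ceiling, which rests on the rail's top edge (8 mm lower in the notch); z up, y along the rail. Slot 14 mm wide (x); hook 16 mm long (y), 24 wide (x). Lip behind the bar (+x) reaches 18 mm below the origin; handle in front (-x), 16 mm wide, ends in a 60 mm wide blade 196 mm below.
- spatula_tab (a point): Centre of the spatula's upright red grip tab, 33 mm above the spatula's origin, above the rail. The tab is 12 mm thick (x), 16 mm wide (y) and 50 mm tall (z), standing on the hook's flat 24 mm wide top; pinch it from above across its 12 mm thickness. Axes as the spatula's.
- cup: Clear plastic measuring cup with a side handle, 76 mm across, 85 mm high, standing on the work surface; origin at the centre of its underside. Leave alone.
- rest: Blue ceramic chopstick rest, 20 by 60 by 15 mm, on the work surface; origin at the centre of its underside. Leave alone.
- lid: Round bamboo steamer lid, 152 mm across, 54 mm high with its handle, on the work surface; origin at the centre of its underside. Leave alone.
There are look-alikes about, which are no part of the job. Leave any pink look-alike of the rail_b alone. Several things have the shape of the spatula; the one meant has the colours described above.

How it is judged:
By the outcome, as a careful person would: the job done as asked, in the order asked, and still so for the second after the job is handed in, with the robot touching nothing.
It also fails if it takes over 72 s, if anything falls off the work surface, if the arm or the gripper's body presses on something with over 40 N, if the wrist force passes 120 N, or if a joint passes its speed limit or range.

ROBOT

A 6-joint arm with a two-finger parallel gripper is mounted at the origin on the work surface. World frame = base frame: x ahead of the robot, y to its left, z up, the work surface at z = 0. Lengths are in m, angles in rad, forces in N, time in s.
With the tool pointing down it reaches from about 0.375 to 0.9 m from the base axis. Payload 3.1 kg.
Tool frame: the origin (TCP) lies between the finger pads; the fingertips stand 11 mm ahead of it and the grasp point (between the pads) lies 8 mm behind it; z points along the fingers, y is the line along which they close (so a half turn about z gives the same grasp; the last joint's range is limited). The gripper opens to 87 mm and grips with 3 to 60 N. Pads are 19 mm wide; open, the fingers measure 117 mm over their backs; the gripper's body (75 mm by 190 mm) begins 51 mm behind the grasp point.
Start: joints at [-1.446, 0.527, 1.433, -0, 1.181, -0.178], TCP at [0.187, -0.596, 0.234] pointing down, gripper open.
Joint ranges: [-3.08, 3.08], [-0.75, 2.2], [0.22, 2.44], [-1.43, 4.57], [0, 2.65], [-2.85, 2.85]. Speed limits (rad/s): [2.79, 2.79, 3.14, 3.14, 3.14, 3.14].

INTERFACE

Orientations are given as a unit quaternion [x, y, z, w].
In Python, from rig import robot gives the robot as it stands.
- The arm moves only by the tool move_arm, never from a script. Its argument "moves" is text: rows parted by semicolons, each of 7 numbers parted by spaces: the shift along the tool's x, y, z in units of 100 mm (1.0 is 100 mm), then the turn, a rotation vector about the tool's x, y, z in units of 90 degrees (1.0 is 90 degrees), then the opening, from 0 (shut) to 1 (fully open). A call has 1 to 12 rows; each row is the pose to reach, as a shift and turn from the pose commanded when the call began, along the tool's axes at that moment; what a row does not reach only later rows make up. A row lasts 1/10 s, in which the tool goes at most 50 mm and 8.59 degrees, less where a joint would pass 70% of its speed; a pose out of reach is approached as far as the arm can. A call with a number of a shift or a turn outside -1 to 1 is refused whole. A call with a gripper value outside its range is refused whole. The fingers move at their own pace and stop on an object; "squeeze" is the grip in N (left out, the last holds). Time passes only in rows, so rows that repeat a pose let the fingers close. It gives the time, the measured TCP pose, the force, the opening and the grip force at its end, in the units of the state.
- robot.get_obs(): the state, without advancing time (a new reading comes with each control period).
- robot.camera(name): name is "scene" or "top" or "wrist"; returns a dict with "image" (384x512x3 uint8, red, green, blue), "intrinsics" (3x3 intrinsics, pixels), "extrinsics" (4x4, takes a point from world to camera coordinates). Camera axes: x right, y up, looking along -z (the intrinsics and any distortion apply to the point x, -y, -z); pixel columns grow to the right and rows downward; lengths in m; the calibration is good to about 2 mm. The wrist camera is an equidistant fisheye: a pixel r from the principal point sees the ray r / f radians off the axis. A picture is of the moment at which its call begins. There is no depth.
- robot.hand_in(): hands the job in; it is judged then, once.
The state is a dict: "time": time; "q": joint angles; "joint_velocities": joint speeds; "joint_torque": joint torques, N m; "position": TCP position; "tool_rot": TCP orientation; "ft_force": force on the tool from outside, world axes, zero at the start; "moment": the same for the moment, N m; "grip_width": finger opening in m; "grip_force": force on a finger pad.
Only numpy, scipy, OpenCV 4.12 (cv2) and the standard library are available. Lean on these libraries where they do the work, as an engineer would, in place of code of your own. Each camera call takes 0.05 s, during which the arm holds its last target. There are 200 camera calls.

## Working session

There is one attempt and no reset: what is moved stays moved. The work goes in short steps, Python scripts to look and compute and a tool call to move; the robot and the scene stay as the last step left them, time stands still between calls to the robot, and variables do not carry over. Pictures are saved under pics/ and viewed, at most 10 in all, crops included, and the job is handed in when it is done.

Besides the shell and the picture viewer there is one more tool, called after ">>>" by a JSON object that holds its "method" and its "body", one argument or row to a line. move_arm: Moves the arm, as the interface text tells. Shifts and turns lie within -1 to 1; 1 stands for 100 mm of shift or 90 degrees of turn. Its arguments: {"type":"object","properties":{"moves":{"type":"string"},"squeeze":{"type":"number"}},"required":["moves"]}

```bash
ls; mkdir -p pics; cat > h.py <<'E'
import numpy as np, cv2
from rig import robot
def snap(n):
    c=robot.camera(n); return c['image'],np.array(c['intrinsics']),np.array(c['extrinsics'])
def ray(K,E,u,v):
    d=np.array([(u-K[0,2])/K[0,0],-(v-K[1,2])/K[1,1],-1.]); R=E[:3,:3]
    return -R.T@E[:3,3], R.T@d
def onz(K,E,u,v,z):
    o,d=ray(K,E,u,v); return o+d*(z-o[2])/d[2]
def proj(K,E,p):
    c=E[:3,:3]@np.array(p)+E[:3,3]; return np.array([K[0,0]*c[0]/-c[2]+K[0,2],K[1,1]*-c[1]/-c[2]+K[1,2]])
def tri(r1,r2):
    A=[];b=[]
    for o,d in(r1,r2):
        d=d/np.linalg.norm(d);P=np.eye(3)-np.outer(d,d);A.append(P);b.append(P@o)
    return np.linalg.lstsq(np.vstack(A),np.hstack(b),rcond=None)[0]
E
python3 - <<'E'
from h import *
ims=[]
for n in('scene','top'):
    i,K,E=snap(n); np.savez(n+'.npz',i=i,K=K,E=E); cv2.imwrite(f'pics/{n}0.png',cv2.resize(i[:,:,::-1],(800,600),interpolation=cv2.INTER_CUBIC)); print(n,K.tolist(),np.round(E,3).tolist())
print(robot.get_obs())
E
```

```text
pics
scene [[352.9336114741357, 0.0, 253.41981471098288], [0.0, 352.9336114741357, 197.6370322625209], [0.0, 0.0, 1.0]] [[-0.649, 0.76, 0.018, 0.387], [-0.496, -0.442, 0.747, 0.14], [0.576, 0.476, 0.664, -1.535], [0.0, 0.0, 0.0, 1.0]]
top [[416.27401854135775, 0.0, 261.2480318695011], [0.0, 416.27401854135775, 193.83091234265837], [0.0, 0.0, 1.0]] [[0.003, -1.0, -0.001, -0.03], [0.99, 0.003, 0.139, -0.582], [-0.139, -0.001, 0.99, -1.19], [0.0, 0.0, 0.0, 1.0]]
{'time': 0.1, 'q': array([-1.44548495e+00,  5.28425357e-01,  1.43376305e+00, -2.36755407e-05,
        1.18141253e+00, -1.78496321e-01]), 'joint_velocities': array([-3.51802780e-04, -2.89993894e-03, -2.99491192e-03, -9.56303320e-05,
       -3.38731736e-04,  2.71994659e-03]), 'joint_torque': array([-2.74386375e-04, -4.40986454e+01, -1.77151179e+01,  6.34759362e-02,
        5.33817674e-02, -4.65963251e-05]), 'position': array([ 0.18691518, -0.59572572,  0.23264097]), 'tool_rot': array([ 9.88483599e-01,  1.51324706e-01,  1.57562354e-05, -1.00407831e-03]), 'ft_force': array([-0.03373325, -0.77236185, -0.0267423 ]), 'moment': array([-0.01548183,  0.0302171 ,  0.02156068]), 'grip_force': 0.0, 'grip_width': 0.08662116640747}
```

View pics/scene0.png

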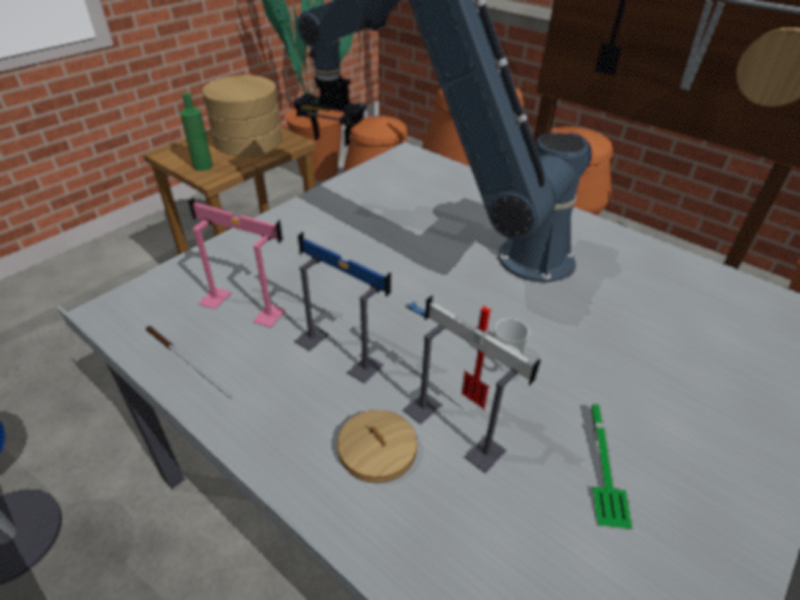

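View pics/top0.png

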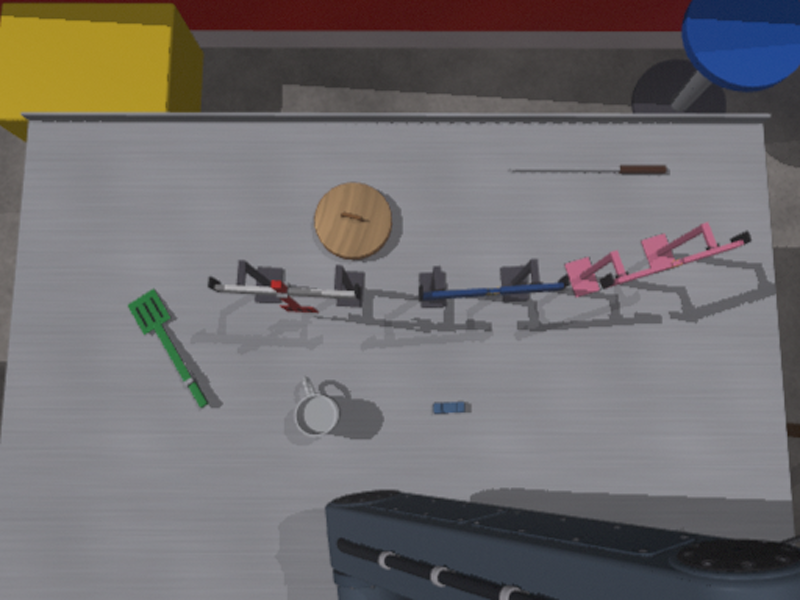

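Scene picture: the red spatula's tab is at (485,315) on the plain rail. Its look-alike is the green spatula lying at (605,465). The blue rail is at (343,265) with a yellow mark, and the pink rail at (235,220) is the decoy. In the top picture the red tab is at (280,287), the plain rail runs (213–358, 290) and the blue rail (424–565, 289). Next I'll take a close crop with masks.

```bash
python3 - <<'E'
from h import *
out=[]
for n,(x0,y0,x1,y1) in(('top',(125,155,375,205)),('scene',(185,140,350,270))):
    f=np.load(n+'.npz');i=f['i'];hsv=cv2.cvtColor(i,cv2.COLOR_RGB2HSV);H,S,V=cv2.split(hsv)
    ms={'red':((H<6)|(H>174))&(S>170)&(V>50),'yel':(H>10)&(H<32)&(S>120)&(V>80),'blue':(H>105)&(H<125)&(S>130)&(V>40),'black':(V<38)}
    for k,m in ms.items():
        m=m.astype(np.uint8); w=np.zeros_like(m); w[y0:y1,x0:x1]=m[y0:y1,x0:x1]
        c,_,st,ce=*cv2.connectedComponentsWithStats(w)[0:2],*cv2.connectedComponentsWithStats(w)[2:]
        for s,e in zip(st[1:],ce[1:]):
            if s[4]>=4: print(n,k,s.tolist(),np.round(e,1))
    c=i[y0:y1,x0:x1,::-1]; s=800/c.shape[1] if n=='top' else 430/c.shape[0]
    c=cv2.resize(c,None,fx=s,fy=s,interpolation=cv2.INTER_CUBIC); print(n,s)
    out.append(cv2.copyMakeBorder(c,0,0,0,800-c.shape[1],cv2.BORDER_CONSTANT))
cv2.imwrite('pics/crop1.png',np.vstack(out)[:600])
E
```

```text
top red [174, 180, 6, 5, 27] [176.5 181.8]
top blue [313, 182, 47, 5, 119] [336.8 183.8]
top blue [276, 185, 36, 5, 87] [293. 187.]
top black [134, 178, 5, 6, 14] [135.9 180.6]
top black [228, 184, 2, 7, 8] [228.9 187.2]
top 3.2
scene red [307, 197, 6, 14, 54] [309.5 203.6]
scene red [297, 226, 14, 34, 217] [304.  246.6]
scene yel [217, 168, 5, 3, 9] [219.2 169.1]
scene blue [193, 153, 25, 18, 170] [204.6 161.6]
scene blue [222, 168, 24, 17, 184] [234.3 176. ]
scene black [315, 140, 25, 12, 212] [327.7 144.3]
scene black [192, 151, 2, 10, 13] [192.5 155.6]
scene black [246, 177, 3, 10, 26] [247.1 181.8]
scene black [272, 195, 3, 8, 11] [273.1 198.5]
scene black [340, 233, 4, 11, 20] [341.3 237.6]
scene 3.3076923076923075
```

View pics/crop1.png

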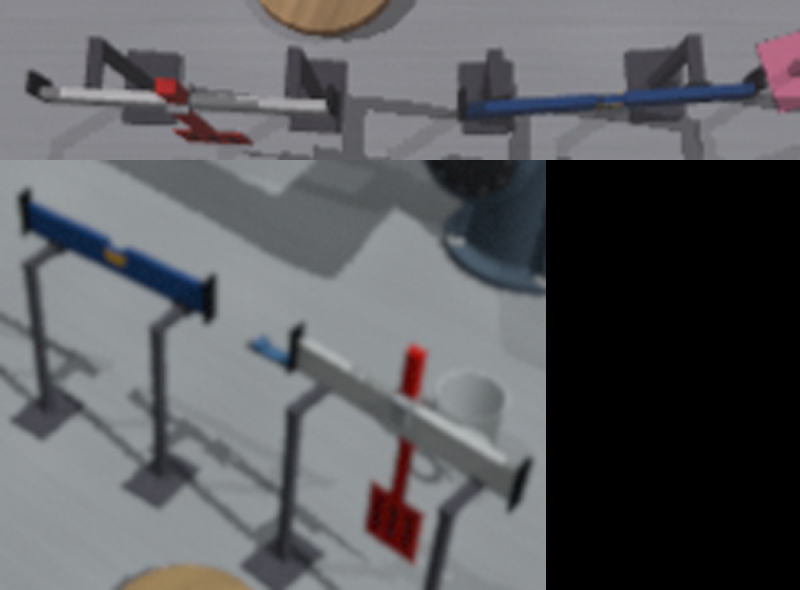

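The crop confirms the red spatula on the plain rail. Its tab top is at top-camera crop (166,86), with the white bar from (48,93) to (328,104), the blue bar from (470,108) to (755,90), and the notch near (610,100).

```bash
python3 - <<'E'
from h import *
f=np.load('top.npz');K,E=f['K'],f['E'];i=f['i']
g=np.load('scene.npz');Ks,Es=g['K'],g['E']
T=lambda x,y:(125+x/3.2,155+y/3.2)
for n,p,z in[('tabtop',(166,86),.298),('A l',(48,93),.24),('A r',(328,104),.24),('B l',(470,108),.24),('B r',(755,90),.24),('notch',(610,100),.236)]:
    print(n,np.round(onz(K,E,*T(*p),z),4))
S=lambda x,y:(185+x/3.3077,140+(y-160)/3.3077)
for n,p,z in[('tabtop',(416,350),.298),('A l',(303,340),.24),('A r',(515,462),.24),('B r stop',(207,283),.24),('B l',(27,203),.24),('notch bot mid',(115,252),.232),('notch corner',(104,240),.24),('notch corner',(128,250),.24)]:
    print('s',n,np.round(onz(Ks,Es,*S(*p),z),4))
print('tri tab',tri(ray(K,E,*T(166,86)),ray(Ks,Es,*S(416,350))))
# white bar & blue bar line fit in top
hsv=cv2.cvtColor(i,cv2.COLOR_RGB2HSV);H,Sa,V=cv2.split(hsv)
for n,m,x0,x1 in(('A',(V>175)&(Sa<60),140,228),('B',(H>105)&(H<125)&(Sa>110),272,358)):
    w=np.zeros_like(V);w[176:194,x0:x1]=m[176:194,x0:x1]
    ys,xs=np.nonzero(w);P=np.array([onz(K,E,x+.5,y+.5,.237) for x,y in zip(xs,ys)])
    a=np.polyfit(P[:,1],P[:,0],1);print(n,len(P),a,'yaw deg',np.degrees(np.arctan(-a[0])),P[:,1].min(),P[:,1].max())
E
```

```text
tabtop [0.574  0.1691 0.298 ]
A l [0.578  0.2724 0.24  ]
A r [0.57   0.0552 0.24  ]
B l [ 0.5671 -0.0548  0.24  ]
B r [ 0.5819 -0.2758  0.24  ]
notch [ 0.5744 -0.1638  0.236 ]
s tabtop [0.5757 0.1731 0.298 ]
s A l [0.5705 0.0608 0.24  ]
s A r [0.5752 0.2739 0.24  ]
s B r stop [ 0.5661 -0.0542  0.24  ]
s B l [ 0.5891 -0.2729  0.24  ]
s notch bot mid [ 0.5813 -0.1583  0.232 ]
s notch corner [ 0.582  -0.1718  0.24  ]
s notch corner [ 0.5782 -0.1435  0.24  ]
tri tab [0.57377006 0.17069786 0.29538864]
A 19 [0.04733514 0.56570025] yaw deg -2.710080894078955 0.1923108885976193 0.22474912185333534
B 284 [-0.07331466  0.56285405] yaw deg 4.193118439038918 -0.2680941106695259 -0.056433400295518486
```

>>> {"method": "move_arm", "body": {
  "moves": "0.3 -0.3 -0.3 0 0 0 0.6; 0.6 -0.6 -0.6 0 0 0 0.6; 0.9 -0.9 -0.9 0 0 0 0.6; 1 -1 -1 0 0 0 0.6"
}}

```text
time: 0.5
position: [0.2539, -0.4686, 0.3357]
tool_rot: [0.988, 0.152, 0.0, 0.001]
ft_force: [-0.0, -0.7, 0.2]
grip_width: 0.0629
grip_force: 0.0
```

>>> {"method": "move_arm", "body": {
  "moves": "0.3 -0.3 -0.1 0 0 0 0.6; 0.6 -0.6 -0.2 0 0 0 0.6; 0.9 -0.9 -0.3 0 0 0 0.6; 1 -1 -0.4 0 0 0 0.6"
}}

```text
time: 0.9
position: [0.3186, -0.3422, 0.3734]
tool_rot: [0.988, 0.153, -0.0, -0.001]
ft_force: [0.1, -1.4, -0.7]
grip_width: 0.0525
grip_force: 0.0
```

>>> {"method": "move_arm", "body": {
  "moves": "0.3 -0.3 0 0 0 0 0.6; 0.6 -0.6 0 0 0 0 0.6; 0.9 -0.9 0 0 0 0 0.6; 1 -1 0 0 0 0 0.6"
}}

```text
time: 1.3
position: [0.3843, -0.2181, 0.3734]
tool_rot: [0.988, 0.153, -0.0, -0.0]
ft_force: [-0.2, -0.7, 1.0]
grip_width: 0.0523
grip_force: 0.0
```

>>> {"method": "move_arm", "body": {
  "moves": "0.3 -0.3 0 0 0 0 0.6; 0.6 -0.6 0 0 0 0 0.6; 0.9 -0.9 0 0 0 0 0.6; 1 -1 0 0 0 0 0.6"
}}

```text
time: 1.7
position: [0.4503, -0.0929, 0.3733]
tool_rot: [0.988, 0.153, 0.0, -0.0]
ft_force: [0.1, -0.9, 0.2]
grip_width: 0.0525
grip_force: 0.0
```

>>> {"method": "move_arm", "body": {
  "moves": "0.3 -0.3 0 0 0 -0.09 0.6; 0.6 -0.6 0 0 0 -0.18 0.6; 0.9 -0.9 0 0 0 -0.27 0.6; 1 -1 0 0 0 -0.36 0.6; 1 -1 0 0 0 -0.45 0.6; 1 -1 0 0 0 -0.54 0.6; 1 -1 0 0 0 -0.63 0.6; 1 -1 0 0 0 -0.72 0.6; 1 -1 0 0 0 -0.784 0.6; 1 -1 0 0 0 -0.784 0.6"
}}

```text
time: 2.7
position: [0.515, 0.0295, 0.3731]
tool_rot: [0.72, 0.694, -0.0, 0.0]
ft_force: [0.1, 0.3, 1.6]
grip_width: 0.0522
grip_force: 0.0
```

>>> {"method": "move_arm", "body": {
  "moves": "0.45 0.3 0 0 0 0 0.6; 0.9 0.55 0 0 0 0 0.6; 0.9 0.55 0 0 0 0 0.6; 0.9 0.55 0 0 0 0 0.6"
}}

```text
time: 3.1
position: [0.5732, 0.1189, 0.3727]
tool_rot: [0.719, 0.695, -0.001, -0.0]
ft_force: [-0.2, 0.4, 0.3]
grip_width: 0.0523
grip_force: 0.0
```

```bash
cat >> h.py <<'E'
def wray(K,E,u,v):
    x,y=(u-K[0,2]),(v-K[1,2]); r=np.hypot(x,y); th=r/K[0,0]; s=np.sin(th)/max(r,1e-9)
    R=E[:3,:3]; return -R.T@E[:3,3], R.T@np.array([x*s,-y*s,-np.cos(th)])
def wproj(K,E,p):
    c=E[:3,:3]@np.array(p)+E[:3,3]; x,y,z=c[0],-c[1],-c[2]; h=np.hypot(x,y); r=np.arctan2(h,z)*K[0,0]; return np.array([K[0,2]+r*x/h,K[1,2]+r*y/h])
def masks(i):
    H,S,V=cv2.split(cv2.cvtColor(i,cv2.COLOR_RGB2HSV))
    return {'red':((H<6)|(H>174))&(S>150)&(V>50),'yel':(H>10)&(H<32)&(S>120)&(V>80),'blue':(H>105)&(H<125)&(S>110)&(V>40),'black':(V<30)}
E
python3 - <<'E'
from h import *
i,K,E=snap('wrist');np.savez('w1.npz',i=i,K=K,E=E)
print(K.tolist(),np.round(E,3).tolist(),robot.get_obs()['position'])
cv2.imwrite('pics/w1.png',cv2.resize(i[:,:,::-1],(800,600),interpolation=cv2.INTER_CUBIC))
E
```

```text
[[297.3186396354542, 0.0, 254.51191133770303], [0.0, 297.3186396354542, 194.59905655233283], [0.0, 0.0, 1.0]] [[0.999, -0.035, -0.002, -0.568], [0.034, 0.964, -0.265, -0.065], [0.011, 0.265, 0.964, -0.562], [0.0, 0.0, 0.0, 1.0]] [0.57258796 0.11798113 0.3727849 ]
```

View pics/w1.png

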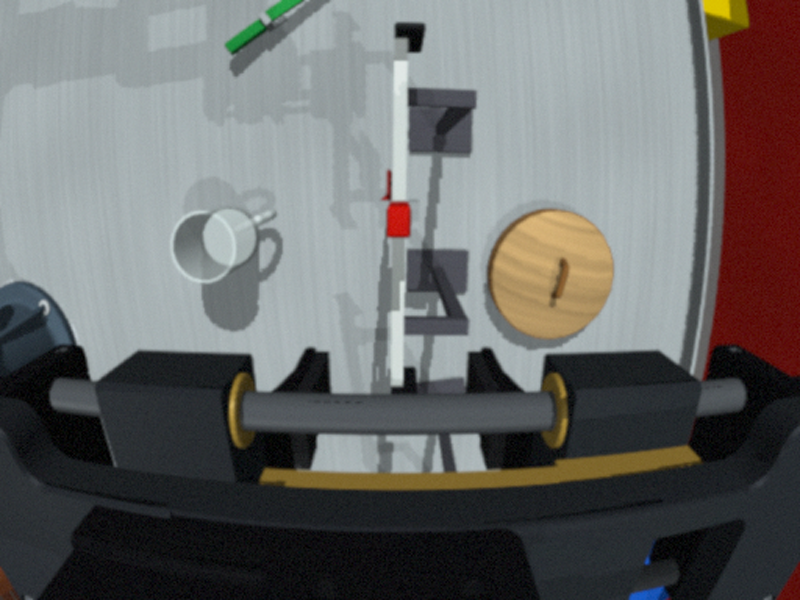

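Wrist view: the red tab is at (398,218), the white bar runs vertically at x≈400 from (408,40) to (397,385), and the cup and lid are well clear.

```bash
python3 - <<'E'
from h import *
f=np.load('w1.npz');i,K,E=f['i'],f['K'],f['E']
w=lambda x,y,z:(lambda o,d:o+d*(z-o[2])/d[2])(*wray(K,E,x,y))
m=masks(i)['red'];m[240:]=0;m[:,:243]=0;m[:,268:]=0;ys,xs=np.nonzero(m);print(xs.min(),xs.max(),ys.min(),ys.max())
for y in range(ys.min(),ys.max()+1): print(y,xs[ys==y].min(),xs[ys==y].max(),i[y,255])
a=w(xs.min(),ys.min(),.298);b=w(xs.max()+1,ys.min(),.298);print('far top edge',a,b)
print('near bottom of tab',w(255,ys.max()+1,.298))
V=i.min(axis=2).astype(int)
P=[]
for y in list(range(42,110,4))+list(range(205,240,4)):
    s=np.nonzero(V[y,240:275]>205)[0]
    if len(s)>3: P.append(np.r_[w(240+s.mean()+.5,y+.5,.24),len(s)])
P=np.array(P);print(np.round(P,4));print(np.polyfit(P[:,1],P[:,0],1))
E
```

```text
246 261 111 151
111 249 249 [208 217 216]
112 249 249 [209 218 216]
113 249 249 [206 216 214]Traceback (most recent call last):
  File "<stdin>", line 5, in <module>
    return umr_minimum(a, axis, None, out, keepdims, initial, where)
ValueError: zero-size array to reduction operation minimum which has no identity
```

```bash
python3 - <<'E'
from h import *
f=np.load('w1.npz');i,K,E=f['i'],f['K'],f['E']
w=lambda x,y,z:(lambda o,d:o+d*(z-o[2])/d[2])(*wray(K,E,x,y))
m=masks(i)['red'];m[:128]=0;m[160:]=0;m[:,:243]=0;m[:,268:]=0;ys,xs=np.nonzero(m)
for y in range(ys.min(),ys.max()+1): 
  s=xs[ys==y]; print(y,s.min(),s.max(),i[y,255])
y0=ys.min();s=xs[(ys>y0+1)&(ys<y0+8)]
print('top far edge',w(s.mean()+.5,y0,.298), 'x width',w(s.min(),y0+4,.298)[0],w(s.max()+1,y0+4,.298)[0])
V=i.min(axis=2).astype(int)
P=[]
for y in list(range(42,120,6))+list(range(205,240,6)):
    s=np.nonzero(V[y,248:264]>215)[0]
    if len(s)>3: P.append(np.r_[w(248+s.mean()+.5,y+.5,.24),len(s)])
P=np.array(P);print(np.round(P,4));print(np.polyfit(P[:,1],P[:,0],1))
E
```

```text
130 250 260 [150  32  32]
131 250 260 [161  19  12]
132 249 261 [192  21  17]
133 249 261 [204  25  20]
134 248 261 [205  31  25]
135 248 261 [204  25  17]
136 248 261 [200  24  19]
137 248 261 [202  25  16]
138 248 261 [199  25  14]
139 248 261 [197  21  13]
140 248 261 [198  23  10]
141 248 261 [201  32  22]
142 248 261 [200  27  17]
143 248 261 [196  20   6]
144 248 261 [196  22  12]
145 248 261 [198  20  18]
146 248 261 [195  24  18]
147 248 261 [193  23   9]
148 248 261 [192  15   4]
149 248 261 [189  19  10]
150 248 261 [168  16  12]
151 252 257 [140  59  57]
top far edge [0.5753832  0.17975605 0.298     ] x width 0.5698625298177646 0.5804513366458491
[[0.5796 0.2617 0.24   7.    ]
 [0.5793 0.2557 0.24   7.    ]
 [0.5777 0.2497 0.24   4.    ]]
[0.15282091 0.53979838]
```

>>> {"method": "move_arm", "body": {
  "moves": "0.4 0 0 0 0 0 0.5; 0.53 0 0.2 0 0 0 0.5; 0.53 0 0.5 0 0 0 0.5; 0.53 0 0.8 0 0 0 0.5; 0.53 0 1 0 0 0 0.5; 0.53 0 1 0 0 0 0.5; 0.53 0 1 0 0 0 0.5"
}}

```text
time: 3.85
position: [0.5746, 0.1701, 0.2741]
tool_rot: [0.72, 0.694, -0.0, 0.0]
ft_force: [-0.0, 0.1, -0.3]
grip_width: 0.0438
grip_force: 0.0
```

```bash
python3 - <<'E'
from h import *
i,K,E=snap('wrist')
cv2.imwrite('pics/w2.png',cv2.resize(i[60:380,120:400,::-1],None,fx=1.8,fy=1.8,interpolation=cv2.INTER_CUBIC))
o=robot.get_obs();print(o['position'],o['ft_force'])
E
```

```text
[0.57530204 0.17041101 0.27493372] [0.54740031 0.27757361 0.1509222 ]
```

View pics/w2.png

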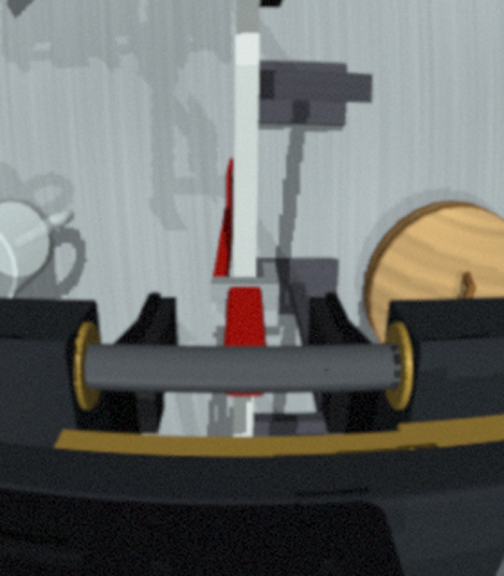

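The tab, at (246,340), sits centred between the fingers (inner faces at 177 and 312). I'll close on it.

>>> {"method": "move_arm", "body": {
  "moves": "0 0 0.04 0 0 0 0.3; 0 0 0.04 0 0 0 0.2; 0 0 0.04 0 0 0 0.1; 0 0 0.04 0 0 0 0.05; 0 0 0.04 0 0 0 0.05; 0 0 0.04 0 0 0 0.05; 0 0 0.04 0 0 0 0.05; 0 0 0.04 0 0 0 0.05",
  "squeeze": 20
}}

```text
time: 4.7
position: [0.5748, 0.1714, 0.2698]
tool_rot: [0.72, 0.694, 0.0, 0.0]
ft_force: [0.5, -0.2, 1.0]
grip_width: 0.0119
grip_force: 20.0
```

>>> {"method": "move_arm", "body": {
  "moves": "0 0 -0.05 0 0 0 0.05; 0 0 -0.1 0 0 0 0.05; 0 0 -0.2 0 0 0 0.05; 0 0 -0.3 0 0 0 0.05; 0 0 -0.45 0 0 0 0.05; 0 0 -0.6 0 0 0 0.05; 0 0 -0.7 0 0 0 0.05; 0 0 -0.7 0 0 0 0.05; 0 0 -0.7 0 0 0 0.05",
  "squeeze": 30
}}

```text
time: 5.6
position: [0.5744, 0.1713, 0.3396]
tool_rot: [0.72, 0.694, 0.0, 0.0]
ft_force: [-1.0, -0.2, -0.9]
grip_width: 0.0118
grip_force: 30.0
```

```bash
python3 - <<'E'
from h import *
for k in range(4):
    o=robot.get_obs();print(o['position'],o['ft_force'],o['moment'],o['grip_width']); snap('top')
i,K,E=snap('scene')
c=cv2.resize(i[130:290,160:360,::-1],None,fx=3.5,fy=3.5,interpolation=cv2.INTER_CUBIC);cv2.imwrite('pics/s2.png',c)
E
```

```text
[0.57436895 0.17127375 0.33961265] [-1.03601329 -0.15869871 -0.88519286] [-0.05899607 -0.02329204  0.02900096] 0.01183913230722047
[0.57410541 0.17121786 0.33902679] [-0.60332544 -1.19291117 -2.10429041] [-0.00578448 -0.08495005  0.06638769] 0.011982271985080402
[0.57401664 0.17119999 0.33871654] [-0.58115613 -0.0735315  -1.76973717] [ 0.00923914 -0.09533571 -0.00055337] 0.012037072855681473
[0.57400828 0.17122418 0.33857341] [-0.61799264  0.71280136 -1.51866197] [-0.02768606 -0.10640726  0.0052361 ] 0.011820762596670881
```

View pics/s2.png

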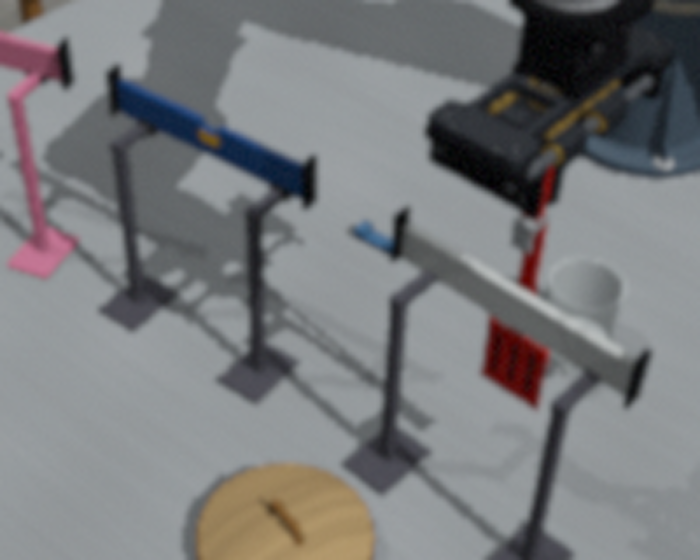

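The spatula has come off cleanly: the lip at (525,235) is above the bar and the handle is in front of it. Now I'll carry it over the end stop, 5 mm forward of the bar plane.

>>> {"method": "move_arm", "body": {
  "moves": "0 -0.03 -0.1 0 0 0 0.05; -0.1 -0.05 -0.2 0 0 0 0.05; -0.3 -0.05 -0.2 0 0 0 0.05; -0.5 -0.05 -0.2 0 0 0 0.05; -0.7 -0.05 -0.2 0 0 0 0.05; -0.9 -0.05 -0.2 0 0 0 0.05; -1 -0.05 -0.2 0 0 0 0.05"
}}

```text
time: 6.55
position: [0.5661, 0.0695, 0.3607]
tool_rot: [0.72, 0.694, 0.0, 0.001]
ft_force: [-0.2, -0.2, -1.2]
grip_width: 0.012
grip_force: 30.0
```

>>> {"method": "move_arm", "body": {
  "moves": "-0.2 0 0 0 0 0 0.05; -0.4 0 0 0 0 0 0.05; -0.6 0 0 0 0 0 0.05; -0.8 0 0 0 0 0 0.05; -1 0 0 0 0 0 0.05; -1 0 0 0 0 0 0.05"
}}

```text
time: 7.15
position: [0.5627, -0.0307, 0.3603]
tool_rot: [0.721, 0.693, -0.0, 0.001]
ft_force: [-1.0, -0.5, -1.3]
grip_width: 0.0122
grip_force: 30.0
```

>>> {"method": "move_arm", "body": {
  "moves": "0 -0.05 0 0 0 0 0.05; 0 -0.05 0 0 0 -0.07 0.05; 0 -0.05 0 0 0 -0.07 0.05"
}}

```text
time: 7.45
position: [0.557, -0.0272, 0.3599]
tool_rot: [0.68, 0.733, 0.0, -0.0]
ft_force: [0.2, -0.3, -1.2]
grip_width: 0.0117
grip_force: 30.0
```

>>> {"method": "move_arm", "body": {
  "moves": "-0.2 0 0 0 0 0 0.05; -0.4 0 0 0 0 0 0.05; -0.6 0 0 0 0 0 0.05; -0.8 0 0 0 0 0 0.05; -1 0 0 0 0 0 0.05; -1 0 0 0 0 0 0.05"
}}

```text
time: 8.05
position: [0.5653, -0.1294, 0.3596]
tool_rot: [0.682, 0.732, -0.0, 0.001]
ft_force: [0.0, 0.3, -0.9]
grip_width: 0.0116
grip_force: 30.0
```

>>> {"method": "move_arm", "body": {
  "moves": "-0.2 0 0 0 0 0 0.05; -0.4 0 0 0 0 0 0.05; -0.6 0 0 0 0 0 0.05; -0.8 0 0 0 0 0 0.05; -1 0 0 0 0 0 0.05; -1 0 0 0 0 0 0.05"
}}

```text
time: 8.65
position: [0.5726, -0.2312, 0.3592]
tool_rot: [0.682, 0.732, -0.0, 0.001]
ft_force: [0.3, 0.8, -1.1]
grip_width: 0.0115
grip_force: 30.0
```

```bash
python3 - <<'E'
from h import *
i,K,E=snap('wrist');np.savez('w3.npz',i=i,K=K,E=E)
print(robot.get_obs()['position'])
cv2.imwrite('pics/w3.png',cv2.resize(i[0:260,120:400,::-1],None,fx=2.3,fy=2.3,interpolation=cv2.INTER_CUBIC))
E
```

```text
[ 0.57232334 -0.22943148  0.35917635]
```

View pics/w3.png

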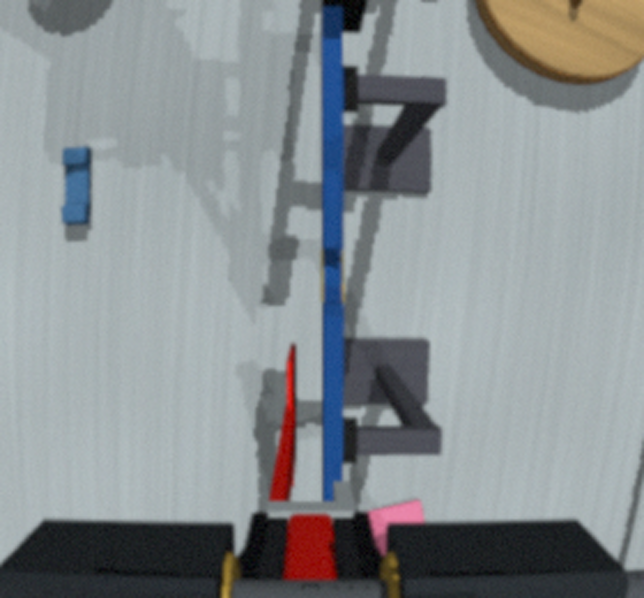

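Wrist view: the blue bar runs vertically at x≈332, parallel to the tool. The notch spans rows ≈247–303, and the held spatula is at (310,545), still clear of the bar.

```bash
python3 - <<'E'
from h import *
f=np.load('w3.npz');i,K,E=f['i'],f['K'],f['E']
w=lambda x,y,z:(lambda o,d:o+d*(z-o[2])/d[2])(*wray(K,E,x,y))
H,S,V=cv2.split(cv2.cvtColor(i,cv2.COLOR_RGB2HSV));m=(H>105)&(H<125)&(S>110)&(V>60)
P=[]
for y in range(15,215,3):
    s=np.nonzero(m[y,250:280])[0]
    if len(s)>3 and not 104<y<135: P.append(np.r_[w(250+s.mean()+.5,y+.5,.24),len(s)])
P=np.array(P);a=np.polyfit(P[:,1],P[:,0],1);r=P[:,0]-np.polyval(a,P[:,1]);print(a,r.std(),'yaw',np.degrees(-np.arctan(a[0])),P[:,3])
for y in range(102,138): print(y,i[y,264],m[y,255:275].sum())
for y in (247,303): print(w(120+332/2.3,y/2.3,.24))
E
```

```text
[-0.07509498  0.56471065] 0.00047343415025849137 yaw 4.294564641240939 [ 8.  9.  9.  9.  9. 10. 10. 10. 10. 10. 10.  9.  9.  9. 10.  9.  9. 10.
  9.  9.  9. 10. 10.  9.  9.  9.  8.  8.  8.  8.  9.  9.  9.  8.  9.  9.
  9.  9.  9.  9.  9.  9.  9.  8.  9.  9. 10.  9.  9.  9.  9.  9.  8.  8.
  7.  4.  4.]
102 [ 34  75 139] 8
103 [ 30  76 137] 8
104 [ 33  78 140] 8
105 [ 35  79 141] 8
106 [ 34  76 137] 8
107 [ 33  67 121] 8
108 [21 51 97] 6
109 [15 43 81] 7
110 [16 41 78] 7
111 [18 43 79] 7
112 [18 44 81] 7
113 [18 40 79] 7
114 [24 50 86] 7
115 [15 52 97] 7
116 [ 27  69 127] 7
117 [ 37  82 143] 7
118 [ 34  81 146] 7
119 [ 31  77 143] 7
120 [ 31  80 144] 7
121 [ 28  75 141] 7
122 [ 34  77 143] 7
123 [ 34  78 140] 7
124 [ 27  74 133] 7
125 [ 30  68 127] 7
126 [ 28  67 126] 6
127 [ 28  69 127] 7
128 [ 34  70 130] 6
129 [ 31  71 128] 7
130 [ 26  62 121] 7
131 [ 24  61 114] 7
132 [ 30  67 120] 8
133 [ 28  72 128] 8
134 [ 29  70 127] 9
135 [ 25  70 128] 9
136 [ 25  69 128] 9
137 [ 30  73 132] 9
[ 0.57537823 -0.15158528  0.24      ]
[ 0.57702251 -0.17370892  0.24      ]
```

>>> {"method": "move_arm", "body": {
  "moves": "0.2 0 0 0 0 0 0.05; 0.4 0 0 0 0 0 0.05; 0.6 0 0 0 0 0 0.05; 0.8 0 0 0 0 0 0.05; 1 0 0 0 0 0 0.05; 1 0 0 0 0 0 0.05"
}}

```text
time: 9.3
position: [0.5642, -0.1236, 0.36]
tool_rot: [0.679, 0.735, 0.0, -0.001]
ft_force: [0.2, -0.4, -1.0]
grip_width: 0.0121
grip_force: 30.0
```

>>> {"method": "move_arm", "body": {
  "moves": "0.1 0.03 0 0 0 0 0.05; 0.2 0.06 0 0 0 0 0.05; 0.2 0.09 0 0 0 -0.003 0.05; 0.2 0.1 0 0 0 -0.003 0.05; 0.2 0.1 0 0 0 -0.003 0.05; 0.2 0.1 0 0 0 -0.003 0.05"
}}

```text
time: 9.9
position: [0.5734, -0.1078, 0.3594]
tool_rot: [0.679, 0.734, -0.0, -0.0]
ft_force: [0.2, 0.1, -1.7]
grip_width: 0.0117
grip_force: 30.0
```

```bash
cat > st.py <<'E'
from h import *
import sys
P=[];F=[]
for k in range(int(sys.argv[1])):
    o=robot.get_obs();P.append(o['position']);F.append(np.r_[o['ft_force'],o['moment']]);snap('top')
p=np.mean(P,0);print('pos',np.round(p,4),'F',np.round(np.mean(F,0),2),'rot',np.round(o['tool_rot'],4),'t',o['time'],'barx err',round(p[0]-(.56471-.0751*p[1]),4))
E
python3 st.py 5
```

```text
pos [ 0.5734 -0.1077  0.3594] F [-0.19  0.08 -1.31  0.01 -0.1  -0.01] rot [ 0.6788  0.7344 -0.     -0.    ] t 10.1 barx err 0.0006
```

>>> {"method": "move_arm", "body": {
  "moves": "0 0 0.2 0 0 0 0.05; 0 0 0.4 0 0 0 0.05; 0 0 0.6 0 0 0 0.05; 0 0 0.7 0 0 0 0.05; 0 0 0.74 0 0 0 0.05; 0 0 0.78 0 0 0 0.05; 0 0 0.82 0 0 0 0.05; 0 0 0.86 0 0 0 0.05; 0 0 0.86 0 0 0 0.05; 0 0 0.86 0 0 0 0.05"
}}

```text
time: 11.15
position: [0.5735, -0.1073, 0.2738]
tool_rot: [0.679, 0.735, 0.0, 0.0]
ft_force: [0.1, 0.5, -1.1]
grip_width: 0.0118
grip_force: 30.0
```

```bash
python3 st.py 4; python3 - <<'E'
from h import *
i,K,E=snap('scene')
cv2.imwrite('pics/s3.png',cv2.resize(i[120:240,170:290,::-1],None,fx=4.5,fy=4.5,interpolation=cv2.INTER_CUBIC))
E
```

```text
pos [ 0.5736 -0.1073  0.2739] F [ 0.22  0.11 -1.26  0.01 -0.11 -0.02] rot [6.786e-01 7.345e-01 1.000e-04 3.000e-04] t 11.3 barx err 0.0008
```

View pics/s3.png

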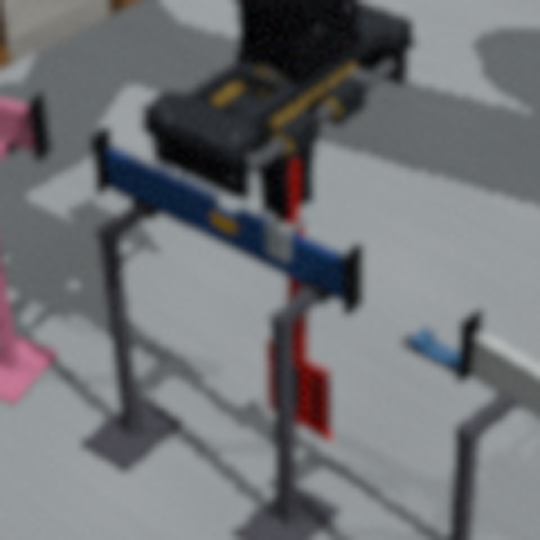

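The hook now straddles the blue bar, with its grey lip behind the bar at (280,240), on a plain stretch clear of the yellow notch at (222,218). I'll lower it to light contact.

>>> {"method": "move_arm", "body": {
  "moves": "0 0 0.01 0 0 0 0.05; 0 0 0.02 0 0 0 0.05; 0 0 0.03 0 0 0 0.05; 0 0 0.035 0 0 0 0.05; 0 0 0.04 0 0 0 0.05; 0 0 0.04 0 0 0 0.05; 0 0 0.04 0 0 0 0.05"
}}

```text
time: 12.1
position: [0.5733, -0.1072, 0.2697]
tool_rot: [0.679, 0.735, -0.0, -0.0]
ft_force: [-0.3, -0.1, 0.2]
grip_width: 0.0118
grip_force: 30.0
```

```bash
python3 st.py 3
```

```text
pos [ 0.5733 -0.1072  0.2696] F [-0.96  0.15 -0.24  0.01 -0.01  0.02] rot [ 6.786e-01  7.345e-01 -0.000e+00 -1.000e-04] t 12.2 barx err 0.0006
```

>>> {"method": "move_arm", "body": {
  "moves": "0 0 0.002 0 0 0 0.05; 0 0 0.004 0 0 0 0.05; 0 0 0.004 0 0 0 0.05; 0 0 0.004 0 0 0 0.05"
}}

```text
time: 12.65
position: [0.5733, -0.1072, 0.2693]
tool_rot: [0.679, 0.735, -0.0, 0.0]
ft_force: [-0.8, 0.9, 1.3]
grip_width: 0.0121
grip_force: 30.0
```

```bash
python3 st.py 5
```

```text
pos [ 0.5733 -0.1072  0.2693] F [-0.92  0.52  1.13  0.06  0.12  0.  ] rot [ 0.6786  0.7345  0.     -0.    ] t 12.85 barx err 0.0006
```

Contact is about 2.4 N. I'll slide toward the notch.

>>> {"method": "move_arm", "body": {
  "moves": "-0.02 0 0 0 0 0 0.05; -0.05 0 0 0 0 0 0.05; -0.09 0 0 0 0 0 0.05; -0.13 0 0 0 0 0 0.05; -0.17 0 0 0 0 0 0.05; -0.21 0 0 0 0 0 0.05; -0.25 0 0 0 0 0 0.05; -0.29 0 0 0 0 0 0.05; -0.33 0 0 0 0 0 0.05; -0.37 0 0 0 0 0 0.05; -0.4 0 0 0 0 0 0.05"
}}

```text
time: 14.0
position: [0.5766, -0.1475, 0.2692]
tool_rot: [0.679, 0.734, -0.0, 0.0]
ft_force: [0.0, 3.0, 1.7]
grip_width: 0.012
grip_force: 30.0
```

```bash
python3 st.py 3
```

```text
pos [ 0.5766 -0.1478  0.2692] F [ 0.09  1.96  2.02  0.25 -0.08 -0.  ] rot [ 6.787e-01  7.344e-01 -3.000e-04  4.000e-04] t 14.1 barx err 0.0008
```

>>> {"method": "move_arm", "body": {
  "moves": "-0.02 0 0 0 0 0 0.05; -0.04 0 0 0 0 0 0.05; -0.06 0 0 0 0 0 0.05; -0.08 0 0 0 0 0 0.05; -0.1 0 0 0 0 0 0.05; -0.12 0 0 0 0 0 0.05; -0.13 0 0 0 0 0 0.05; -0.14 0 0 0 0 0 0.05; -0.145 0 0 0 0 0 0.05; -0.145 0 0 0 0 0 0.05"
}}

```text
time: 15.15
position: [0.5776, -0.1619, 0.2689]
tool_rot: [0.679, 0.734, -0.0, -0.0]
ft_force: [0.5, 0.2, -0.8]
grip_width: 0.0116
grip_force: 30.0
```

```bash
python3 st.py 4
```

```text
pos [ 0.5776 -0.1617  0.269 ] F [-0.07 -0.41 -1.8  -0.03 -0.11  0.  ] rot [ 0.6786  0.7345 -0.     -0.    ] t 15.3 barx err 0.0008
```

The support force has gone (Fz is back to the free weight), so the hook is over the notch. I'll follow it down.

>>> {"method": "move_arm", "body": {
  "moves": "0 0 0.01 0 0 0 0.05; 0 0 0.02 0 0 0 0.05; 0 0 0.03 0 0 0 0.05; 0 0 0.04 0 0 0 0.05; 0 0 0.05 0 0 0 0.05; 0 0 0.06 0 0 0 0.05; 0 0 0.07 0 0 0 0.05; 0 0 0.07 0 0 0 0.05"
}}

```text
time: 16.15
position: [0.5776, -0.1616, 0.262]
tool_rot: [0.679, 0.735, -0.0, -0.0]
ft_force: [0.1, -0.6, -1.7]
grip_width: 0.012
grip_force: 30.0
```

```bash
python3 st.py 4
```

```text
pos [ 0.5777 -0.1616  0.2621] F [ 0.11 -0.31 -1.44 -0.02 -0.11  0.01] rot [0.6786 0.7345 0.     0.    ] t 16.3 barx err 0.0008
```

>>> {"method": "move_arm", "body": {
  "moves": "0 0 0.003 0 0 0 0.05; 0 0 0.005 0 0 0 0.05; 0 0 0.006 0 0 0 0.05; 0 0 0.006 0 0 0 0.05"
}}

```text
time: 16.75
position: [0.5777, -0.1616, 0.2617]
tool_rot: [0.679, 0.735, 0.0, 0.0]
ft_force: [-0.2, 0.1, -1.0]
grip_width: 0.0118
grip_force: 30.0
```

```bash
python3 st.py 4
```

```text
pos [ 0.5777 -0.1616  0.2617] F [-0.11 -0.11 -0.62 -0.02 -0.07  0.02] rot [6.786e-01 7.345e-01 0.000e+00 1.000e-04] t 16.9 barx err 0.0009
```

It is seated on the notch floor with very light contact. I'll release it gently and back straight up.

>>> {"method": "move_arm", "body": {
  "moves": "0 0 0.001 0 0 0 0.14; 0 0 0.001 0 0 0 0.16; 0 0 0.001 0 0 0 0.2; 0 0 0.001 0 0 0 0.25; 0 0 0.001 0 0 0 0.35; 0 0 0.001 0 0 0 0.4; 0 0 0.001 0 0 0 0.4; 0 0 0.001 0 0 0 0.4",
  "squeeze": 5
}}

```text
time: 17.75
position: [0.5777, -0.1616, 0.2615]
tool_rot: [0.679, 0.735, -0.0, -0.0]
ft_force: [-0.7, 0.8, 0.4]
grip_width: 0.0341
grip_force: 0.0
```

>>> {"method": "move_arm", "body": {
  "moves": "0 0 -0.05 0 0 0 0.4; 0 0 -0.15 0 0 0 0.4; 0 0 -0.3 0 0 0 0.4; 0 0 -0.5 0 0 0 0.4; 0 0 -0.75 0 0 0 0.4; 0 0 -1 0 0 0 0.4; 0 0 -1 0 0 0 0.4; 0 0 -1 0 0 0 0.4; 0 0 -1 0 0 0 0.4; 0 0 -1 0 0 0 0.4"
}}

```text
time: 18.75
position: [0.577, -0.1613, 0.3601]
tool_rot: [0.679, 0.735, -0.0, -0.001]
ft_force: [-0.4, -0.2, 0.2]
grip_width: 0.0353
grip_force: 0.0
```

```bash
python3 st.py 3; python3 - <<'E'
from h import *
i,K,E=snap('scene');j,_,_=snap('top')
a=cv2.resize(i[110:230,160:280,::-1],(440,440),interpolation=cv2.INTER_CUBIC);b=cv2.resize(j[140:240,110:230+20,::-1],(360,257));b=cv2.resize(j[150:220,260:370,::-1],(360,229),interpolation=cv2.INTER_CUBIC)
b=cv2.copyMakeBorder(b,0,440-229,0,0,cv2.BORDER_CONSTANT);cv2.imwrite('pics/f.png',np.hstack([a,b]))
E
```

```text
pos [ 0.5772 -0.1614  0.3602] F [ 0.11 -0.29 -0.15 -0.01 -0.1  -0.02] rot [ 6.786e-01  7.345e-01 -3.000e-04 -1.100e-03] t 18.85 barx err 0.0003
```

View pics/f.png

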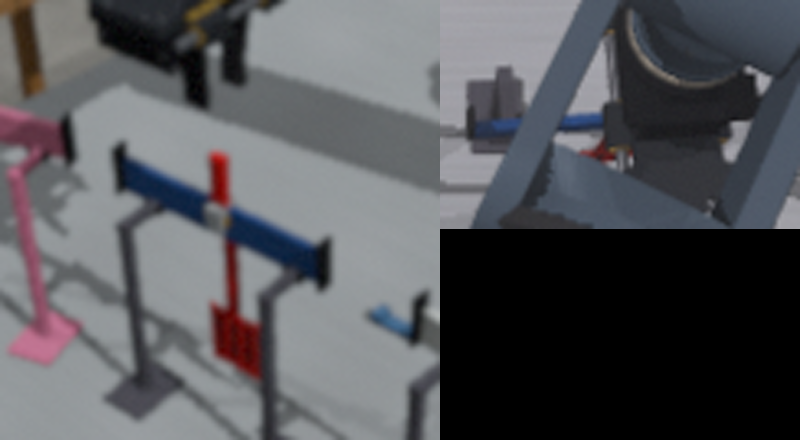

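The spatula hangs by itself in the notch: its hook is at (217,213) on the blue rail, covering the yellow mark, and the gripper is clear above. Handing in.

```bash
python3 -c "
from rig import robot
print(robot.hand_in())"
```

```text
the job is handed in; nothing more can be done
None
```

The red spatula now hangs by itself in the blue rail's yellow-marked notch: I set it on the plain stretch and slid it there at about 2–3 N. The job was handed in at about 19 s with the gripper clear; the hand-in returned no verdict.

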